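# Roll the knurled clamp collar loose by two turns and push the cast carriage home

### The arm

A 6-joint arm with a two-finger parallel gripper is mounted at the origin on the work surface. World frame = base frame: x ahead of the robot, y to its left, z up, the work surface at z = 0. Lengths are in m, angles in rad, forces in N, time in s.
With the tool pointing down it reaches from about 0.35 to 0.775 m from the base axis. Payload 7.3 kg.
Tool frame: the origin (TCP) lies between the finger pads; the fingertips stand env.tcp_to_tips ahead of it and the grasp point (between the pads) lies 2 mm behind it (env.tcp_to_tips is the distance from the TCP to the fingertips, in m); z points along the fingers, y is the line along which they close (so a half turn about z gives the same grasp; the last joint's range is limited). The gripper opens to 92 mm and grips with 3 to 60 N. Pads are 19 mm wide; open, the fingers measure 130 mm over their backs; the gripper's body (75 mm by 190 mm) begins 47 mm behind the grasp point.
Start: joints at [1.094, 0.342, 1.524, -0, 1.275, -0.146], TCP at [0.171, 0.497, 0.244] pointing down, gripper open.
Joint ranges: [-2.53, 2.53], [-0.77, 2.02], [0.04, 2.7], [-1, 4.14], [0.28, 2.66], [-3.11, 3.11]. Speed limits (rad/s): [2.57, 2.57, 3.14, 3.14, 3.14, 3.14].

### API

Orientations are given as [roll, pitch, yaw] about the fixed x, y, z axes, in that order (R = Rz(yaw) Ry(pitch) Rx(roll)).
In Python, from bench import sensors, imaging, env gives the robot as it stands.
- The arm moves only by the tool drive_tool, never from a script. Its argument "targets" is a list of rows, each a list of 7 numbers: the shift along the tool's x, y, z in units of 0.4 m (1.0 is 0.4 m), then the turn, a rotation vector about the tool's x, y, z in units of 60 degrees (1.0 is 60 degrees), then the closure, from -1 (fully open) to 1 (shut). A call has 1 to 8 rows; each row is the pose to reach, as a shift and turn from the pose commanded when the call began, along the tool's axes at that moment; what a row does not reach only later rows make up. A row lasts 1/10 s, in which the tool goes at most 50 mm and 8.59 degrees, less where a joint would pass 70% of its speed; a pose out of reach is approached as far as the arm can. A call with a number of a shift or a turn outside -1 to 1 is refused whole. A call with a gripper value outside its range is refused whole. The fingers move at their own pace and stop on an object; "newtons" is the grip in N (left out, the last holds). Time passes only in rows, so rows that repeat a pose let the fingers close. It gives the time, the measured TCP pose, the force, the opening and the grip force at its end, in the units of the state.
- sensors.get_obs(): the state, without advancing time (a new reading comes with each control period).
- imaging.grab_frame(name): name is "scene" or "top" or "wrist"; returns a dict with "image" (384x512x3 uint8, red, green, blue), "intrinsics" (3x3 intrinsics, pixels), "world_to_cam" (4x4, takes a point from world to camera coordinates); the wrist camera has in their place "hand_eye" (4x4, takes a point from camera to tool coordinates, whose origin is the TCP and whose axes are the flange's). Camera axes: x right, y down, z forward; pixel columns grow to the right and rows downward; lengths in m; the calibration is good to about 2 mm. A picture is of the moment at which its call begins: read the wrist's pose just before it. There is no depth.
- env.job_done(): hands the job in; it is judged then, once.
Trained networks look in a picture, given as the dict that the camera call returned (one of the last four; its "shot" number tells which), for a name from the list of things; names that differ only in an ending like _2 or _b are one class to them, and where a whole thing is asked for, a point or a joint stands for the part that bears it (a point fixed in the world has none). Each returns a list of dicts, best first, with "score" (0 to 1); they miss things now and then, are a little off and sometimes report something else, mostly with a low value. They report only what shows in the picture. A call takes as long as a camera call. They do not tell look-alikes from the thing itself.
- imaging.look_for(picture, target): "centre" ([column, row] as shares, 0 to 1, of the picture: columns of its width, rows of its height, amid what is visible of it).
- imaging.mark_of(picture, target): "centre" ([column, row] as shares, 0 to 1, of the picture: columns of its width, rows of its height: a listed point, or the origin of a listed thing).
The state is a dict: "time_s": time; "qpos": joint angles; "joint_vel": joint speeds; "tau": joint torques, N m; "ee_pos": TCP position; "ee_rot": TCP orientation; "ft_force": force on the tool from outside, world axes, zero at the start; "torque": the same for the moment, N m; "grip_width": finger opening in m; "finger_force": force on a finger pad.
Only numpy, scipy, OpenCV 4.12 (cv2) and the standard library are available. Lean on these libraries where they do the work, as an engineer would, in place of code of your own. Each camera call takes 0.05 s, during which the arm holds its last target. There are 200 camera calls.

### The job

Unlock the cast fixture by rolling a fingertip along the knurled rim of its big collar, anticlockwise seen from above, until the pip on the collar has come round to the fixed pointer for the second time, and leave it there. Then push the freed carriage along its rails, away from the collar, until it is home at the end of its travel. Do not lift the plaster cast out of its tray, and leave the other things on the bench where they are.

Things in the scene. Friction and masses are not known exactly. Their poses are not given: they have to be found in the camera images.
- fixture: Aluminium base plate 110 (x) x 380 (y) x 18 mm high, fixed to the bench. Origin: centre of its underside, on the bench; its yaw varies. In its frame the collar's axis stands at x 0, y -120 mm; the carriage runs along +y, away from the collar, towards a dark end block at y 177 mm. Its bolts and rails stand under 6 mm high.
- collar_center (a point): On the upright axis of the knurled collar, halfway up its rim, 60 mm above the bench; axes are the fixture's. Bare metal disc, 92 mm over its coarse knurl of 30 upright ribs (4.5 mm proud, 9 mm apart; radius 41.5 mm between them), rim 48 to 72 mm above the bench, free all round, at least 10 mm free under it. Too wide to grasp: turn it by pushing a fingertip against and along the ribbed rim.
- pip (a point): Top of the pip, 76 mm above the bench: a round steel stud, 8 mm wide, 4 mm high, on the collar's top, 34 mm from the axis; turns with the collar.
- pointer_tip (a point): End of the fixed steel pointer bar above the collar, 77 mm above the bench, 26 mm from the axis towards the fixture's +x; bar 5 mm wide, 6 mm high; it does not turn.
- collar (a joint): Turn in rad, growing anticlockwise seen from above (loosening). 0: pip at the pointer, clamp tight. Starts at 0.5 to 1.6, pip just past the pointer; pip meets the pointer at 6.28 and, for the second time, at 12.57: leave it there. Needs about 3 N at the rim, stays where left, does not rise. Below about 9.5 the hook holds the carriage; beyond 15.7 it is off its thread: failure.
- carriage (a joint): Travel of the carriage along the fixture's +y in m: 0 locked at the start, 0.070 home, at a hard limit. Slides with about 2 N of friction and stays where it is left. While locked it gives a few mm at most.
- hook_top (a point): Top of the locking hook, a steel bar 16 mm wide along the fixture's midline from the collar's stud to the carriage, 40 mm before the carriage's starting push face. The collar's thread raises it 4 mm a turn: top about 30 mm above the bench at first, 38 mm at the end. Keep fingertips above it when pushing.
- push_face (a point): Centre of the outer face of the carriage's upright push plate, 52 mm above the bench; moves with the carriage; axes are the fixture's; the face looks along the fixture's -y, to the collar. Plate 92 mm wide (x), 6 mm thick, top 68 mm above the bench. At the start the face is 120 mm from the collar's axis: 74 mm are free between rim and plate.
- tray (a point): Centre of the carriage's tray floor, 30 mm above the bench, 51 mm behind the push face (fixture +y); tray 84 mm (x) x 90 mm (y) inside, lips 8 mm high. Moves with the carriage.
- cast: Loose plaster jaw cast, 58 x 50 x 28 mm high, 90 g, lying in the carriage's tray and riding with it. Origin: centre of its underside.
- jar: White screw jar, 52 mm wide, 55 mm high, standing beyond the fixture (its +x side). Origin: centre of underside.
- amber_jar: Amber glass jar with brass lid, 48 mm wide, 60 mm high. Origin: centre of underside.
- dropper: White dropper bottle, 36 mm wide, 100 mm high. Origin: centre of underside.
- spare_cast: Second plaster cast, 52 x 45 x 25 mm high, lying on the bench. Origin: centre of underside.
- carver: Brass-handled instrument lying flat, 135 mm long, 8 mm thick, on the robot's side of the fixture. Origin: middle of the handle, on the bench.
- spatula: Steel instrument lying flat, 135 mm long, 8 mm thick, on the robot's side of the fixture. Origin: middle of the handle, on the bench.
- dish: White ceramic mixing bowl, 60 mm wide, 22 mm high. Origin: centre of underside.
Mind the look-alikes: they are no part of the job. Leave any pink look-alike of the cast alone.

How it is judged:
By the outcome, as a careful person would: the job done as asked, in the order asked, and still so for the second after the job is handed in, with the robot touching nothing.
It also fails if it takes over 72 s, if anything falls off the work surface, if the arm or the gripper's body presses on something with over 40 N, if the wrist force passes 120 N, or if a joint passes its speed limit or range.

## Working session

There is one attempt and no reset: what is moved stays moved. The work goes in short steps, Python scripts to look and compute and a tool call to move; the robot and the scene stay as the last step left them, time stands still between calls to the robot, and variables do not carry over. Pictures are saved under pics/ and viewed, at most 10 in all, crops included, and the job is handed in when it is done.

Besides the shell and the picture viewer there is one more tool, called after "Emit:" as name(argument=value, ...), one argument or row to a line, values as JSON. drive_tool: Moves the arm, as the interface text tells. Shifts and turns lie within -1 to 1; 1 stands for 0.4 m of shift or 60 degrees of turn. Its arguments: {"type":"object","properties":{"targets":{"type":"array"},"newtons":{"type":"number"}},"required":["targets"]}

```bash
ls; mkdir -p pics; cat > h.py <<'E'
import numpy as np, cv2
from bench import sensors, imaging, env
from scipy.spatial.transform import Rotation as R
def ray(p,uv):
    K=np.array(p["intrinsics"]);T=np.array(p["world_to_cam"])
    h,w=p["image"].shape[:2]
    d=np.linalg.inv(K)@np.array([uv[0]*w,uv[1]*h,1]); Rm=T[:3,:3]
    return -Rm.T@T[:3,3], Rm.T@d
def atz(p,uv,z):
    o,d=ray(p,uv); return o+d*(z-o[2])/d[2]
def save(p,n): cv2.imwrite("pics/"+n,cv2.cvtColor(p["image"],cv2.COLOR_RGB2BGR))
E
python3 - <<'E'
from h import *
print(sensors.get_obs(), env.tcp_to_tips)
Z=dict(fixture=0,collar_center=.06,pip=.076,pointer_tip=.077,push_face=.052,tray=.03,cast=.03,jar=0,amber_jar=0,dropper=0,spare_cast=0,carver=0,spatula=0,dish=0,hook_top=.03)
for c in("top","scene"):
    p=imaging.grab_frame(c);save(p,c+"0.png")
    for n,z in Z.items():
        r=imaging.mark_of(p,n)[:2]
        print(c,n,[(round(q["score"],2),np.round(np.array(q["centre"])*[512,384],0),atz(p,q["centre"],z).round(3)) for q in r])
E
```

```text
pics
{'time_s': 0.0, 'qpos': array([ 1.09399559e+00,  3.42691696e-01,  1.52501608e+00,  2.78579031e-06,
        1.27539413e+00, -1.45978257e-01]), 'joint_vel': array([ 2.18600953e-03, -3.39265260e-04,  9.97081967e-05, -4.74065542e-04,
       -3.14509970e-04, -8.84728697e-04]), 'tau': array([ 5.87968734e-04, -4.31235480e+01, -2.44225377e+01,  7.18339370e-02,
        5.57885470e-02, -1.25299903e-04]), 'ee_pos': array([0.17032201, 0.49620182, 0.24306137]), 'ee_rot': array([-3.14009985e+00, -2.22171185e-04,  2.81076920e+00]), 'ft_force': array([-0.31829733, -0.65780546, -0.3489585 ]), 'torque': array([-0.03274315,  0.01185934, -0.03688826]), 'finger_force': 0.0, 'grip_width': 0.09197214032502517} 0.017
top fixture [(0.73, array([235., 209.]), array([0.507, 0.06 , 0.   ]))]
top collar_center [(0.87, array([276., 204.]), array([ 0.516, -0.06 ,  0.06 ]))]
top pip [(0.89, array([263., 197.]), array([ 0.533, -0.024,  0.076]))]
top pointer_tip [(0.83, array([277., 195.]), array([ 0.54 , -0.061,  0.077])), (0.2, array([215., 212.]), array([0.491, 0.11 , 0.077]))]
top push_face [(0.83, array([23
[... 1777 characters left out ...]
5, array([264., 180.]), array([0.511, 0.054, 0.   ]))]
scene amber_jar [(0.69, array([368., 159.]), array([0.697, 0.319, 0.   ]))]
scene dropper [(0.57, array([213., 315.]), array([ 0.681, -0.319,  0.   ]))]
scene spare_cast [(0.56, array([321., 127.]), array([0.499, 0.368, 0.   ]))]
scene carver [(0.65, array([257., 154.]), array([0.422, 0.128, 0.   ]))]
scene spatula [(0.5, array([246., 148.]), array([0.377, 0.126, 0.   ])), (0.16, array([246., 189.]), array([ 0.497, -0.007,  0.   ]))]
scene dish [(0.82, array([128., 309.]), array([ 0.534, -0.423,  0.   ]))]
scene hook_top [(0.53, array([256., 179.]), array([0.514, 0.017, 0.03 ])), (0.38, array([266., 163.]), array([0.491, 0.085, 0.03 ]))]
```

```bash
python3 - <<'E'
import cv2,numpy as np
a=cv2.imread("pics/top0.png")[120:265,110:410]; b=cv2.imread("pics/scene0.png")[100:245,180:380]
a=cv2.resize(a,None,fx=2.6,fy=2.6,interpolation=3); b=cv2.resize(b,None,fx=1.5,fy=1.5,interpolation=3)
c=np.zeros((600,800,3),np.uint8); c[:a.shape[0],:a.shape[1]]=a[:600,:800]; c[380:380+b.shape[0],:b.shape[1]]=b
b2=cv2.resize(cv2.imread("pics/scene0.png")[150:225,205:325],None,fx=2.9,fy=2.9,interpolation=3); c[380:380+b2.shape[0],320:320+b2.shape[1]]=b2
cv2.imwrite("pics/v1.png",c)
E
```

```text
(no output)
```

View pics/v1.png

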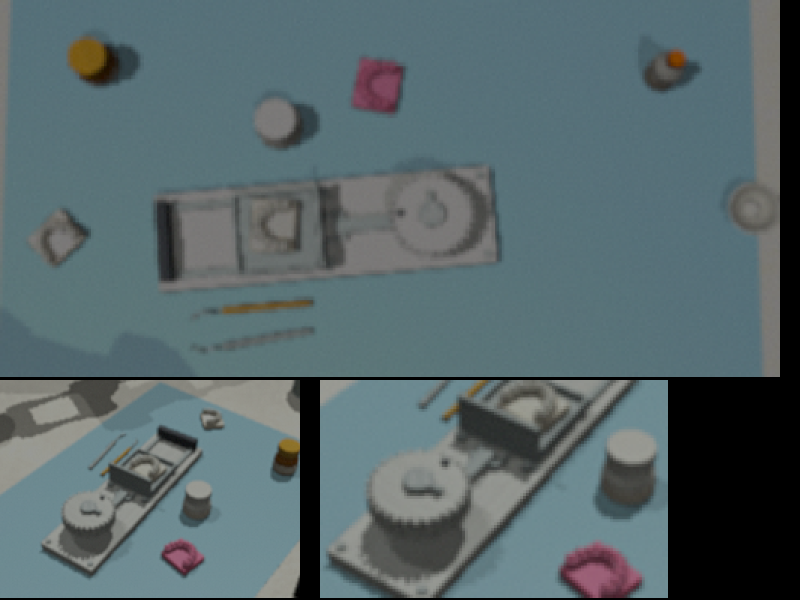

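```bash
cat >> h.py <<'E'
from scipy.optimize import least_squares
PT=dict(fixture=(0,0,0),collar_center=(0,-.12,.06),pointer_tip=(.026,-.12,.077),push_face=(0,0,.052),tray=(0,.051,.03))
def cam(p,ob=None):
    if "world_to_cam" in p: return np.array(p["world_to_cam"])
    T=np.eye(4);T[:3,:3]=R.from_euler("xyz",ob["ee_rot"]).as_matrix();T[:3,3]=ob["ee_pos"]
    return np.linalg.inv(T@np.array(p["hand_eye"]))
def proj(p,T,X):
    c=T[:3,:3]@X+T[:3,3];k=np.array(p["intrinsics"])@c;return k[:2]/k[2]
def fit(obs):  # obs: (pic,T,name,uvpixels)
    def W(v,n):
        x=np.array(PT[n]);c,s=np.cos(v[2]),np.sin(v[2]);return np.array([v[0]+c*x[0]-s*x[1],v[1]+s*x[0]+c*x[1],x[2]])
    f=lambda v:np.concatenate([proj(p,T,W(v,n))-uv for p,T,n,uv in obs])
    s=least_squares(f,[.51,.06,.06],loss="soft_l1",f_scale=2,x_scale=[.01,.01,.05])
    return s.x,f(s.x).reshape(-1,2)
def move_to(pos,yaw):
    """shift/turn in tool units from measured pose; down-pointing target"""
    o=sensors.get_obs();A=R.from_euler("xyz",o["ee_rot"]);B=R.from_euler("xyz",[np.pi,0,yaw])
    return (A.inv().apply(np.array(pos)-o["ee_pos"])/.4).round(4),((A.inv()*B).as_rotvec()/np.radians(60)).round(4)
E
python3 - <<'E'
from h import *
ob=[]
for c in("top","scene"):
    p=imaging.grab_frame(c)
    for n in PT:
        r=imaging.mark_of(p,n)
        if r: ob.append((p,cam(p),n,np.array(r[0]["centre"])*[512,384]))
v,res=fit(ob);print(v,[(o[2],r.round(1)) for o,r in zip(ob,res)])
c,s=np.cos(v[2]),np.sin(v[2]);print("collar",v[0]+s*.12,v[1]-c*.12)
for y in (2.81,3.4,3.8): print(y,move_to([v[0]+s*.12-.06,v[1]-c*.12,.25],y))
p=imaging.grab_frame("wrist");print(np.array(p["hand_eye"]).round(3),p["intrinsics"])
E
```

```text
[0.51250944 0.05705539 0.07630327] [('fixture', array([ 0. , -1.9])), ('collar_center', array([0.2, 0.4])), ('pointer_tip', array([-0.9, -1.4])), ('push_face', array([1.3, 0.8])), ('tray', array([ 1. , 38.6])), ('fixture', array([ 0.3, -1.6])), ('collar_center', array([-1. ,  0.9])), ('pointer_tip', array([-1.6,  1.7])), ('push_face', array([  51.2, -152.2])), ('tray', array([ 2.2, -0.4]))]
collar 0.5216569462001864 -0.06259545216166977
2.81 (array([-1.1424, -1.0857, -0.0157]), array([0.0001, 0.    , 0.0008]))
3.4 (array([-1.1424, -1.0857, -0.0157]), array([ 0.    ,  0.    , -0.5626]))
3.8 (array([-1.1424, -1.0857, -0.0157]), array([ 0.    ,  0.    , -0.9446]))
[[-0.001 -0.966 -0.26   0.07 ]
 [ 1.    -0.001  0.     0.001]
 [-0.001 -0.26   0.966 -0.141]
 [ 0.     0.     0.     1.   ]] [[340.4791105    0.         250.25580517]
 [  0.         340.4791105  187.97387667]
 [  0.           0.           1.        ]]
```

Emit:
drive_tool(
  targets=[
    [-0.64,-0.515,0,0,0,0,1],
    [-0.64,-0.515,0,0,0,0,1],
    [-0.64,-0.515,0,0,0,0,1],
    [-0.64,-0.515,0,0,0,0,1],
    [-0.64,-0.515,0,0,0,0,1],
    [-0.64,-0.515,0,0,0,0,1],
    [-0.64,-0.515,0,0,0,0,1],
  ],
  newtons=20,
)

```text
time_s: 2.95
ee_pos: [0.347, 0.216, 0.244]
ee_rot: [3.142, 0.001, 2.809]
ft_force: [0.3, -0.5, 0.3]
grip_width: 0.0406
finger_force: 0.0
```

Emit:
drive_tool(
  targets=[
    [-0.64,-0.515,0,0,0,0,1],
    [-0.64,-0.515,0,0,0,0,1],
    [-0.64,-0.515,0,0,0,0,1],
    [-0.64,-0.515,0,0,0,0,1],
    [-0.64,-0.515,0,0,0,0,1],
    [-0.64,-0.515,0,0,0,0,1],
    [-0.64,-0.515,0,0,0,0,1],
    [-0.64,-0.515,0,0,0,0,1],
  ],
)

```text
time_s: 3.75
ee_pos: [0.5224, -0.0627, 0.2431]
ee_rot: [-3.141, 0.001, 2.807]
ft_force: [0.5, 0.6, -0.4]
grip_width: 0.0007
finger_force: 0.0
```

```bash
python3 - <<'E'
from h import *
o=sensors.get_obs();print(o["time_s"],o["ee_pos"],o["ee_rot"],o["qpos"],o["grip_width"])
p=imaging.grab_frame("wrist");save(p,"w1.png");T=cam(p,o)
ob=[];p["world_to_cam"]=T
for n in list(PT)+["pip","hook_top"]:
    for q in imaging.mark_of(p,n)[:2]:
        z=PT[n][2] if n in PT else {"pip":.076,"hook_top":.031}[n]
        print(n,round(q["score"],2),np.array(q["centre"])*[512,384],atz(p,q["centre"],z).round(4))
E
```

```text
3.75 [ 0.52240779 -0.06273867  0.24312357] [-3.14101127e+00  5.93471547e-04  2.80678271e+00] [-2.64881065e-01  3.44389405e-01  1.52231141e+00 -6.49770777e-04
  1.27434050e+00 -1.50067763e+00] 0.000681650997626688
fixture 0.66 [350.9248 110.7072] [0.5082 0.0607 0.    ]
collar_center 0.9 [253.696  168.8064] [ 0.5225 -0.0581  0.06  ]
pointer_tip 0.68 [267.008  197.9136] [ 0.5496 -0.0544  0.077 ]
push_face 0.61 [371.5072 116.1984] [0.5127 0.0645 0.052 ]
tray 0.55 [394.496    7.1808] [0.4255 0.1162 0.03  ]
pip 0.95 [292.8128 158.8992] [ 0.5223 -0.0203  0.076 ]
hook_top 0.56 [325.0176 131.7888] [0.5158 0.0221 0.031 ]
```

View pics/w1.png

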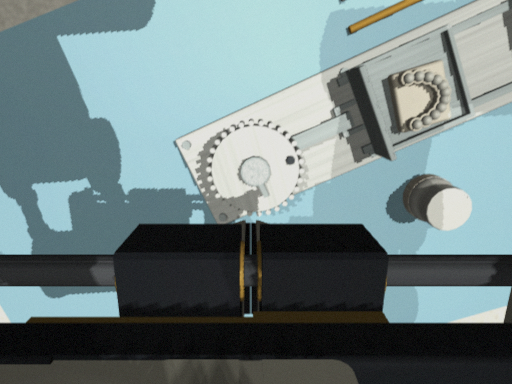

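The wrist view shows the collar (254,169), pip at (290,160), pointer short at (265,190) from the hub, pink cast elsewhere, white jar at (440,200). The rim is free all round. Next I check the fingertip's shape from the side.

```bash
python3 - <<'E'
from h import *
p=imaging.grab_frame("scene");T=cam(p);o=sensors.get_obs()
uv=proj(p,T,o["ee_pos"]).astype(int);print(uv, o["ee_pos"], np.linalg.norm(T[:3,:3]@o["ee_pos"]+T[:3,3]),p["intrinsics"][0])
tips=proj(p,T,o["ee_pos"]-[0,0,.017]);print(tips,np.linalg.inv(T)[:3,3])
x,y=uv; c=p["image"][max(0,y-60):y+60,x-70:x+70,::-1]
c=np.clip(c.astype(float)*1.8,0,255).astype(np.uint8)
cv2.imwrite("pics/s1.png",cv2.resize(c,None,fx=5,fy=5,interpolation=cv2.INTER_CUBIC)[:600])
E
```

```text
[233 128] [ 0.52071856 -0.058582    0.24401994] 0.7730927249476712 [350.93238107   0.         261.78922915]
[234.2268587  135.10434396] [ 0.97138178 -0.49649435  0.6943618 ]
```

View pics/s1.png

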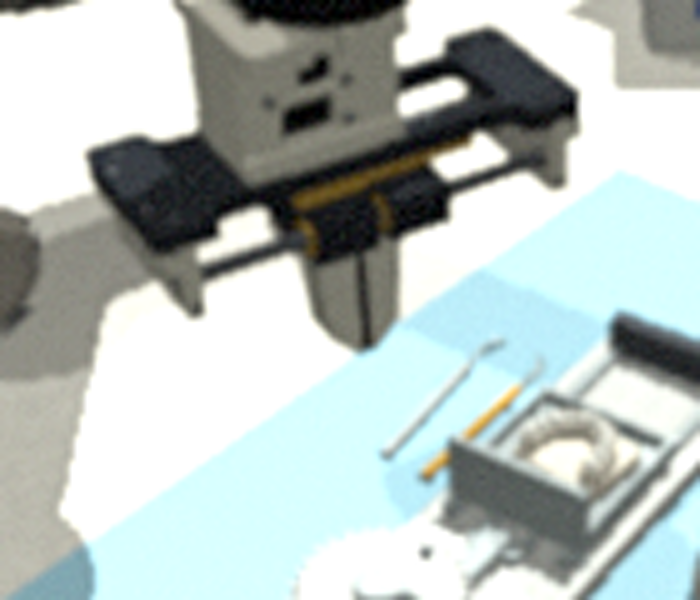

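```bash
cat >> h.py <<'E'
def look(names=PT,cams=("top","wrist","scene"),ths=.5):
    ob=[]
    for c in cams:
        o=sensors.get_obs();p=imaging.grab_frame(c);T=cam(p,o)
        for n in names:
            r=imaging.mark_of(p,n)
            if r and r[0]["score"]>ths: ob.append((p,T,n,np.array(r[0]["centre"])*[512,384]))
    return ob
E
python3 - <<'E'
from h import *
for cs in (("top","wrist","scene"),("wrist",),("wrist",)):
    ob=look(["fixture","collar_center","pointer_tip","push_face"],cs)
    v,res=fit(ob);c,s=np.cos(v[2]),np.sin(v[2]);print(v,"collar",v[0]+s*.12,v[1]-c*.12,[(o[2],r.round(1)) for o,r in zip(ob,res)])
o=sensors.get_obs();print(o["ee_pos"],o["ft_force"],o["time_s"])
E
```

```text
[0.51194604 0.06271133 0.07222835] collar 0.5206059088724033 -0.056975792541676534 [('fixture', array([-1.9,  0.9])), ('collar_center', array([ 0.1, -2.2])), ('pointer_tip', array([-0.5, -1.7])), ('push_face', array([-0. , -1.6])), ('fixture', array([0.3, 0.8])), ('collar_center', array([1.4, 0.7])), ('pointer_tip', array([-1.5, -3.7])), ('push_face', array([-0.4, -0.8])), ('fixture', array([-0.4, -1.8])), ('collar_center', array([-0.2,  0.9])), ('pointer_tip', array([-0.2,  1.6])), ('push_face', array([-0.3,  2.4]))]
[0.51101128 0.06190837 0.07658585] collar 0.5201925984964466 -0.057739873467441624 [('fixture', array([-1. ,  1.7])), ('collar_center', array([ 0.9, -0.4])), ('push_face', array([-0.1, -0.9]))]
[0.51251492 0.06353075 0.09296526] collar 0.5236546854468797 -0.05595107047933581 [('fixture', array([2.8, 0.6])), ('collar_center', array([0.3, 2.9])), ('pointer_tip', array([-1. , -1.6])), ('push_face', array([-0.8, -0.9]))]
[ 0.52092356 -0.05938077  0.24369172] [-0.10384673  0.13594485  0.28343056] 5.45
```

Emit:
drive_tool(
  targets=[
    [-0.066,0.188,0,0,0,1,1],
    [-0.066,0.188,0,0,0,1,1],
    [-0.066,0.188,0,0,0,1,1],
    [-0.066,0.188,0,0,0,1,1],
    [-0.066,0.188,0,0,0,1,1],
    [-0.066,0.188,0,0,0,1,1],
    [-0.066,0.188,0,0,0,1,1],
  ],
)

```text
time_s: 6.15
ee_pos: [0.5703, 0.0032, 0.2436]
ee_rot: [-3.141, -0.0, 1.764]
ft_force: [0.7, -0.8, -0.7]
grip_width: 0.0006
finger_force: 0.0
```

Emit:
drive_tool(
  targets=[
    [0,0,0,0,0,1,1],
    [0,0,0,0,0,1,1],
    [0,0,0,0,0,1,1],
    [0,0,0,0,0,1,1],
    [0,0,0,0,0,1,1],
    [0,0,0,0,0,1,1],
    [0,0,0,0,0,1,1],
  ],
)

```text
time_s: 6.85
ee_pos: [0.5703, 0.0032, 0.2437]
ee_rot: [-3.142, -0.0, 0.717]
ft_force: [-0.1, 0.2, 0.2]
grip_width: 0.0004
finger_force: 0.0
```

Emit:
drive_tool(
  targets=[
    [0,0,0.1,0,0,1,1],
    [0,0,0.1,0,0,1,1],
    [0,0,0.1,0,0,1,1],
    [0,0,0.1,0,0,1,1],
    [0,0,0.1,0,0,1,1],
    [0,0,0.1,0,0,1,1],
    [0,0,0.1,0,0,1,1],
  ],
)

```text
time_s: 7.55
ee_pos: [0.5703, 0.0031, 0.2037]
ee_rot: [-3.142, 0.0, -0.33]
ft_force: [-1.1, -0.2, 0.3]
grip_width: 0.0005
finger_force: 0.0
```

Emit:
drive_tool(
  targets=[
    [0,0,0.1,0,0,1,1],
    [0,0,0.1,0,0,1,1],
    [0,0,0.1,0,0,1,1],
    [0,0,0.1,0,0,1,1],
    [0,0,0.1,0,0,1,1],
    [0,0,0.1,0,0,1,1],
    [0,0,0.1,0,0,1,1],
    [0,0,0.1,0,0,1,1],
  ],
)

```text
time_s: 8.35
ee_pos: [0.5703, 0.0032, 0.1637]
ee_rot: [3.142, 0.0, -1.373]
ft_force: [0.2, 0.3, 0.0]
grip_width: 0.0005
finger_force: 0.0
```

```bash
cat >> h.py <<'E'
C0=np.array([.521,-.058])
def tcp(th,r,C=C0,a=.0095,b=.019):
    o=np.array([np.cos(th),np.sin(th)]);t=np.array([-o[1],o[0]])
    return C+o*(r+(a+b)/2**.5)+t*(a-b)/2**.5
def rc(C=C0):
    """current theta (deg) and corner radius & tangential offset"""
    o=sensors.get_obs();psi=o["ee_rot"][2];th=psi-np.radians(225);u=np.array([np.cos(th),np.sin(th)])
    d=o["ee_pos"][:2]-C;return o,np.degrees(th),d@u-.02015,d@[-u[1],u[0]]+.00672
E
python3 - <<'E'
from h import *
o,th,r,t=rc();print(o["time_s"],o["ee_pos"],o["ee_rot"],o["qpos"],th%360,r,t)
E
```

```text
8.35 [0.57030411 0.00315028 0.16368661] [ 3.14155918e+00  1.03635582e-04 -1.37278792e+00] [-1.28888266e-01  4.96631843e-01  1.51237952e+00  9.65175035e-05
  1.13264626e+00  2.81465503e+00] 56.345045982253794 0.058074743629978304 -0.00043136908069188115
```

Emit:
drive_tool(
  targets=[
    [0,0,0.262,0,0,0,1],
    [0,0,0.262,0,0,0,1],
    [0,0,0.262,0,0,0,1],
    [0.018,0.018,0.262,0,0,0,1],
    [0.018,0.018,0.262,0,0,0,1],
  ],
)

```text
time_s: 8.85
ee_pos: [0.5656, -0.0065, 0.0611]
ee_rot: [-3.139, -0.001, -1.371]
ft_force: [0.2, 0.2, 1.0]
grip_width: 0.0002
finger_force: 0.0
```

Emit:
drive_tool(
  targets=[
    [0.0018,0.0018,0,0,0,0,1],
    [0.0036,0.0036,0,0,0,0,1],
    [0.0036,0.0036,0,0,0,0,1],
  ],
)

```text
time_s: 9.15
ee_pos: [0.5642, -0.0072, 0.0602]
ee_rot: [-3.139, -0.001, -1.371]
ft_force: [-0.2, 0.2, -1.0]
grip_width: 0.0006
finger_force: 0.0
```

Emit:
drive_tool(
  targets=[
    [0.0018,0.0018,0,0,0,0,1],
    [0.0036,0.0036,0,0,0,0,1],
    [0.0036,0.0036,0,0,0,0,1],
  ],
)

```text
time_s: 9.45
ee_pos: [0.5625, -0.0087, 0.059]
ee_rot: [-3.141, 0.0, -1.371]
ft_force: [0.7, -0.5, -0.3]
grip_width: 0.0008
finger_force: 0.1
```

Emit:
drive_tool(
  targets=[
    [0.0018,0.0018,0,0,0,0,1],
    [0.0036,0.0036,0,0,0,0,1],
    [0.0036,0.0036,0,0,0,0,1],
  ],
)

```text
time_s: 9.75
ee_pos: [0.5624, -0.01, 0.0592]
ee_rot: [-3.139, 0.0, -1.372]
ft_force: [4.3, 3.9, -2.2]
grip_width: 0.0002
finger_force: 2.3
```

```bash
python3 - <<'E'
from h import *
o,th,r,t=rc();print(o["time_s"],o["ee_pos"],o["ft_force"],th%360,r,t)
p=imaging.grab_frame("wrist");save(p,"w2.png")
E
```

```text
9.75 [ 0.56235236 -0.00995092  0.05918219] [ 4.3081618   3.86133019 -2.17712571] 56.411234603331025 0.042753602299097 -0.0011456373113084978
```

View pics/w2.png

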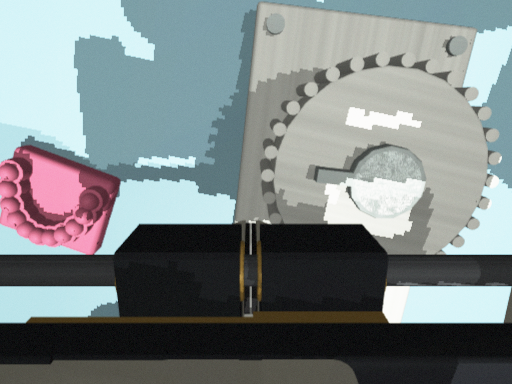

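Fingertip corner rests on the rim with ~6 N; the picture shows the ribs as round studs round the disc centred near (381,168), pointer at (320,175). I use those ribs to refine the axis.

```bash
python3 - <<'E'
from h import *
o=sensors.get_obs();P={"image":np.zeros((384,512,3))};p=imaging.grab_frame("wrist")
p["world_to_cam"]=cam(p,o)
# rib centres (as seen)
px=[(268,175),(271,153),(279,130),(293,108),(311,89),(333,74),(357,64),(383,60),(408,60),(434,67),(471,100),(484,120),(492,140),(494,160),(490,183)]
X=np.array([atz(p,(x/512,y/384),.072)[:2] for x,y in px])
s=least_squares(lambda v:np.hypot(*(X-v[:2]).T)-v[2],[.52,-.06,.044],loss="soft_l1",f_scale=.001);print(s.x,(s.fun*1e3).round(1))
E
```

```text
[ 0.5218497  -0.05726552  0.043121  ] [-0.2 -0.1  0.1 -0.   0.1  0.1  0.1 -0.1  0.2  0.3 -0.9 -0.5  0.3  0.4
  0. ]
```

Emit:
drive_tool(
  targets=[
    [-0.015,0.0135,0,0,0,-0.125,1],
    [-0.0281,0.0289,0,0,0,-0.25,1],
    [-0.0391,0.0459,0,0,0,-0.375,1],
    [-0.0478,0.0641,0,0,0,-0.5,1],
    [-0.054,0.0833,0,0,0,-0.625,1],
    [-0.0577,0.1032,0,0,0,-0.75,1],
    [-0.0587,0.1234,0,0,0,-0.875,1],
    [-0.0571,0.1436,0,0,0,-1,1],
  ],
)

```text
time_s: 10.65
ee_pos: [0.5001, 0.0017, 0.059]
ee_rot: [-3.14, 0.0, -0.319]
ft_force: [0.8, 6.3, 1.9]
grip_width: 0.0
finger_force: 3.0
```

```bash
cat >> h.py <<'E'
C1=np.array([.522,-.0575])
def pip(cams=("wrist","top","scene"),yaw=.076):
    for c in cams:
        o=sensors.get_obs();p=imaging.grab_frame(c);p["world_to_cam"]=cam(p,o)
        for q in imaging.mark_of(p,"pip")[:2]:
            d=atz(p,q["centre"],.076)[:2]-C1
            print(c,round(q["score"],2),np.round(np.array(q["centre"])*[512,384]),"r",np.hypot(*d).round(4),"deg from pointer",round(np.degrees(np.arctan2(d[1],d[0])-yaw)%360,1))
    return p
E
python3 - <<'E'
from h import *
o,th,r,t=rc(C1);print(o["time_s"],o["ee_pos"],o["ft_force"],o["torque"],th%360,r,t)
pip()
E
```

```text
10.65 [0.50012526 0.00172437 0.05903133] [0.84301251 6.30675365 1.9122105 ] [0.80825252 0.02704573 0.06556256] 116.74158336467741 0.04258295274381911 -0.0003938983305548441
scene 0.93 [236. 175.] r 0.0319 deg from pointer 141.3
scene 0.19 [238. 187.] r 0.0102 deg from pointer 291.0
```

Emit:
drive_tool(
  targets=[
    [-0.015,0.0135,0,0,0,-0.125,1],
    [-0.0281,0.0289,0,0,0,-0.25,1],
    [-0.0391,0.0459,0,0,0,-0.375,1],
    [-0.0478,0.0641,0,0,0,-0.5,1],
    [-0.054,0.0833,0,0,0,-0.625,1],
    [-0.0577,0.1032,0,0,0,-0.75,1],
    [-0.0587,0.1234,0,0,0,-0.875,1],
    [-0.0571,0.1436,0,0,0,-1,1],
  ],
)

```text
time_s: 11.75
ee_pos: [0.4593, -0.0465, 0.0586]
ee_rot: [-3.139, 0.002, 0.727]
ft_force: [-4.7, 4.1, 3.7]
grip_width: 0.0006
finger_force: 2.6
```

Emit:
drive_tool(
  targets=[
    [-0.015,0.0135,0,0,0,-0.125,1],
    [-0.0281,0.0289,0,0,0,-0.25,1],
    [-0.0391,0.0459,0,0,0,-0.375,1],
    [-0.0478,0.0641,0,0,0,-0.5,1],
    [-0.054,0.0833,0,0,0,-0.625,1],
    [-0.0577,0.1032,0,0,0,-0.75,1],
    [-0.0587,0.1234,0,0,0,-0.875,1],
    [-0.0571,0.1436,0,0,0,-1,1],
  ],
)

```text
time_s: 12.55
ee_pos: [0.4801, -0.1059, 0.0586]
ee_rot: [-3.138, -0.0, 1.774]
ft_force: [-5.6, -2.5, 3.4]
grip_width: 0.0006
finger_force: 3.3
```

```bash
python3 - <<'E'
from h import *
o,th,r,t=rc(C1);print(o["time_s"],o["ee_pos"],o["ft_force"],o["qpos"][5],th%360,r,t)
pip()
E
```

```text
12.55 [ 0.48011484 -0.10594343  0.05864001] [-5.6069294  -2.52552544  3.3552177 ] -0.573014821177683 236.63510715838746 0.04334476762066214 -0.0016194694136441555
top 0.61 [135. 212.] r 0.3924 deg from pointer 89.9
scene 0.75 [281. 162.] r 0.1344 deg from pointer 71.5
scene 0.69 [228. 194.] r 0.045 deg from pointer 269.9
```

Emit:
drive_tool(
  targets=[
    [-0.015,0.0135,0,0,0,-0.125,1],
    [-0.0281,0.0289,0,0,0,-0.25,1],
    [-0.0391,0.0459,0,0,0,-0.375,1],
    [-0.0478,0.0641,0,0,0,-0.5,1],
    [-0.054,0.0833,0,0,0,-0.625,1],
    [-0.0577,0.1032,0,0,0,-0.75,1],
    [-0.0587,0.1234,0,0,0,-0.875,1],
    [-0.0571,0.1436,0,0,0,-1,1],
  ],
)

```text
time_s: 13.65
ee_pos: [0.5426, -0.1174, 0.0588]
ee_rot: [-3.14, 0.0, 2.82]
ft_force: [-1.9, -3.1, 0.4]
grip_width: 0.0005
finger_force: 1.8
```

Emit:
drive_tool(
  targets=[
    [-0.015,0.0135,0,0,0,-0.125,1],
    [-0.0281,0.0289,0,0,0,-0.25,1],
    [-0.0391,0.0459,0,0,0,-0.375,1],
    [-0.0478,0.0641,0,0,0,-0.5,1],
    [-0.054,0.0833,0,0,0,-0.625,1],
    [-0.0577,0.1032,0,0,0,-0.75,1],
    [-0.0587,0.1234,0,0,0,-0.875,1],
    [-0.0571,0.1436,0,0,0,-1,1],
  ],
)

```text
time_s: 14.45
ee_pos: [0.5831, -0.07, 0.0589]
ee_rot: [-3.139, -0.0, -2.415]
ft_force: [-0.2, -2.5, -0.1]
grip_width: 0.0003
finger_force: 1.3
```

```bash
python3 - <<'E'
from h import *
o,th,r,t=rc(C1);print(o["time_s"],o["ee_pos"],o["ft_force"],o["qpos"][5],th%360,r,t)
pip()
E
```

```text
14.45 [ 0.58314422 -0.06996234  0.05885374] [-0.1855937  -2.45010956 -0.14788069] -2.544545680283384 356.60653672020476 0.041624686253860475 -0.0021012141523386353
wrist 0.71 [475. 261.] r 0.0517 deg from pointer 88.5
top 0.51 [270. 188.] r 0.0402 deg from pointer 16.5
```

Emit:
drive_tool(
  targets=[
    [-0.015,0.0135,0,0,0,-0.125,1],
    [-0.0281,0.0289,0,0,0,-0.25,1],
    [-0.0391,0.0459,0,0,0,-0.375,1],
    [-0.0391,0.0459,0,0,0,-0.375,1],
    [-0.0783,0.0297,0,0,0,-0.375,1],
    [-0.0783,0.0297,0,0,0,-0.375,1],
  ],
)

```text
time_s: 15.35
ee_pos: [0.5985, -0.039, 0.0589]
ee_rot: [-3.141, 0.0, -2.03]
ft_force: [-0.3, -0.2, 0.5]
grip_width: 0.0004
finger_force: 0.0
```

Emit:
drive_tool(
  targets=[
    [0,0,0,0,0,1,1],
    [0,0,0,0,0,1,1],
    [0,0,0,0,0,1,1],
    [0,0,0,0,0,1,1],
    [0,0,0,0,0,1,1],
    [0,0,0,0,0,1,1],
    [0,0,0,0,0,1,1],
  ],
)

```text
time_s: 16.05
ee_pos: [0.5966, -0.0393, 0.0586]
ee_rot: [3.141, -0.002, -3.083]
ft_force: [0.3, -0.1, -0.4]
grip_width: 0.0006
finger_force: 0.0
```

Emit:
drive_tool(
  targets=[
    [0,0,0,0,0,1,1],
    [0,0,0,0,0,1,1],
    [0,0,0,0,0,1,1],
    [0,0,0,0,0,1,1],
    [0,0,0,0,0,1,1],
    [0,0,0,0,0,1,1],
    [0,0,0,0,0,1,1],
  ],
)

```text
time_s: 16.75
ee_pos: [0.5966, -0.0394, 0.0586]
ee_rot: [-3.14, -0.001, 2.153]
ft_force: [0.3, 0.4, 0.2]
grip_width: 0.0004
finger_force: 0.0
```

Emit:
drive_tool(
  targets=[
    [0,0,0,0,0,1,1],
    [0,0,0,0,0,1,1],
    [0,0,0,0,0,1,1],
    [0,0,0,0,0,1,1],
    [0,0,0,0,0,1,1],
    [0,0,0,0,0,1,1],
    [0,0,0,0,0,1,1],
  ],
)

```text
time_s: 17.45
ee_pos: [0.5966, -0.0394, 0.0586]
ee_rot: [-3.14, 0.001, 1.106]
ft_force: [0.6, 0.4, 0.2]
grip_width: 0.0005
finger_force: 0.0
```

Emit:
drive_tool(
  targets=[
    [0,0,0,0,0,1,1],
    [0,0,0,0,0,1,1],
    [0,0,0,0,0,1,1],
    [0,0,0,0,0,1,1],
    [0,0,0,0,0,1,1],
    [0,0,0,0,0,1,1],
    [0,0,0,0,0,1,1],
  ],
)

```text
time_s: 18.15
ee_pos: [0.5966, -0.0394, 0.0586]
ee_rot: [-3.141, 0.002, 0.058]
ft_force: [-0.1, 0.2, 0.5]
grip_width: 0.0008
finger_force: 0.0
```

Emit:
drive_tool(
  targets=[
    [0,0,0,0,0,1,1],
    [0,0,0,0,0,1,1],
    [0,0,0,0,0,1,1],
    [0,0,0,0,0,1,1],
    [0,0,0,0,0,1,1],
    [0,0,0,0,0,1,1],
    [0,0,0,0,0,1,1],
  ],
)

```text
time_s: 18.85
ee_pos: [0.5966, -0.0394, 0.0586]
ee_rot: [3.14, 0.001, -0.989]
ft_force: [0.4, 1.0, 0.3]
grip_width: 0.0005
finger_force: 0.0
```

```bash
python3 - <<'E'
from h import *
o,th,r,t=rc(C1);print(o["time_s"],o["ee_pos"],o["ee_rot"],o["ft_force"],o["qpos"][5],th%360,r,t)
psi=np.radians(51+225-360)
for rr in(.058,.042): print(rr,tcp(np.radians(51),rr,C1),move_to([*tcp(np.radians(51),rr,C1),.059],psi))
p=pip()
E
```

```text
18.85 [ 0.59664515 -0.03937849  0.05861369] [ 3.14010786e+00  1.38937481e-03 -9.88793148e-01] [0.39747676 1.03771194 0.33116011] 2.365622162842395 78.34632582077279 0.012675944441991868 -0.06272598418374606
0.058 [ 0.57640348 -0.00099154] (array([-0.108 , -0.0105, -0.0008]), array([0.0017, 0.001 , 0.4558]))
0.042 [ 0.56633435 -0.01342587] (array([-0.0959,  0.0276, -0.0008]), array([0.0017, 0.001 , 0.4558]))
wrist 0.53 [406. 306.] r 0.0141 deg from pointer 338.3
top 0.72 [217. 170.] r 0.1869 deg from pointer 57.4
top 0.54 [265. 193.] r 0.037 deg from pointer 47.4
scene 0.89 [253. 181.] r 0.0369 deg from pointer 51.2
```

Emit:
drive_tool(
  targets=[
    [-0.108,-0.0105,0,0,0,0.456,1],
    [-0.108,-0.0105,0,0,0,0.456,1],
    [-0.108,-0.0105,0,0,0,0.456,1],
    [-0.108,-0.0105,0,0,0,0.456,1],
    [-0.1,0.015,0,0,0,0.456,1],
    [-0.097,0.024,0,0,0,0.456,1],
    [-0.0951,0.03,0,0,0,0.456,1],
    [-0.0951,0.03,0,0,0,0.456,1],
  ],
)

```text
time_s: 19.95
ee_pos: [0.5682, -0.0131, 0.0593]
ee_rot: [-3.137, 0.002, -1.456]
ft_force: [6.4, 9.5, -3.3]
grip_width: 0.0007
finger_force: 5.7
```

Emit:
drive_tool(
  targets=[
    [-0.015,0.0135,0,0,0,-0.125,1],
    [-0.0281,0.0289,0,0,0,-0.25,1],
    [-0.0391,0.0459,0,0,0,-0.375,1],
    [-0.0478,0.0641,0,0,0,-0.5,1],
    [-0.054,0.0833,0,0,0,-0.625,1],
    [-0.0577,0.1032,0,0,0,-0.75,1],
    [-0.0587,0.1234,0,0,0,-0.875,1],
    [-0.0571,0.1436,0,0,0,-1,1],
  ],
)

```text
time_s: 20.75
ee_pos: [0.5064, 0.0032, 0.059]
ee_rot: [-3.139, 0.001, -0.402]
ft_force: [-0.2, 9.4, 1.5]
grip_width: 0.0003
finger_force: 4.1
```

Emit:
drive_tool(
  targets=[
    [-0.015,0.0135,0,0,0,-0.125,1],
    [-0.0281,0.0289,0,0,0,-0.25,1],
    [-0.0391,0.0459,0,0,0,-0.375,1],
    [-0.0478,0.0641,0,0,0,-0.5,1],
    [-0.054,0.0833,0,0,0,-0.625,1],
    [-0.0577,0.1032,0,0,0,-0.75,1],
    [-0.0587,0.1234,0,0,0,-0.875,1],
    [-0.0571,0.1436,0,0,0,-1,1],
  ],
)

```text
time_s: 21.55
ee_pos: [0.4602, -0.041, 0.0588]
ee_rot: [-3.137, 0.003, 0.646]
ft_force: [-6.8, 4.6, 6.5]
grip_width: 0.0003
finger_force: 4.0
```

```bash
python3 - <<'E'
from h import *
o,th,r,t=rc(C1);print(o["time_s"],o["ee_pos"],o["ee_rot"],o["ft_force"],o["qpos"][5],th%360,r,t)
p=pip()
E
```

```text
21.55 [ 0.4602217  -0.041041    0.05880113] [-3.13676661e+00  2.93186313e-03  6.45695953e-01] [-6.78150325  4.63760347  6.53414453] 0.6688386534183475 171.99565295315367 0.043318312765385045 -0.000976130030214092
wrist 0.49 [433. 124.] r 0.0264 deg from pointer 358.9
top 0.66 [233. 208.] r 0.1192 deg from pointer 94.8
scene 0.81 [230. 178.] r 0.0323 deg from pointer 172.3
scene 0.73 [322. 128.] r 0.3311 deg from pointer 80.1
```

Emit:
drive_tool(
  targets=[
    [-0.015,0.0135,0,0,0,-0.125,1],
    [-0.0281,0.0289,0,0,0,-0.25,1],
    [-0.0391,0.0459,0,0,0,-0.375,1],
    [-0.0478,0.0641,0,0,0,-0.5,1],
    [-0.054,0.0833,0,0,0,-0.625,1],
    [-0.0577,0.1032,0,0,0,-0.75,1],
    [-0.0587,0.1234,0,0,0,-0.875,1],
    [-0.0571,0.1436,0,0,0,-1,1],
  ],
)

```text
time_s: 22.65
ee_pos: [0.4762, -0.1023, 0.0585]
ee_rot: [-3.136, -0.001, 1.693]
ft_force: [-8.0, -3.7, 3.2]
grip_width: 0.0006
finger_force: 4.0
```

Emit:
drive_tool(
  targets=[
    [-0.015,0.0135,0,0,0,-0.125,1],
    [-0.0281,0.0289,0,0,0,-0.25,1],
    [-0.0391,0.0459,0,0,0,-0.375,1],
    [-0.0478,0.0641,0,0,0,-0.5,1],
    [-0.054,0.0833,0,0,0,-0.625,1],
    [-0.0577,0.1032,0,0,0,-0.75,1],
    [-0.0587,0.1234,0,0,0,-0.875,1],
    [-0.0571,0.1436,0,0,0,-1,1],
  ],
)

```text
time_s: 23.45
ee_pos: [0.538, -0.1189, 0.0587]
ee_rot: [-3.14, -0.001, 2.74]
ft_force: [-2.3, -2.3, -1.1]
grip_width: 0.001
finger_force: 1.8
```

Emit:
drive_tool(
  targets=[
    [-0.015,0.0135,0,0,0,-0.125,1],
    [-0.0281,0.0289,0,0,0,-0.25,1],
    [-0.0391,0.0459,0,0,0,-0.375,1],
    [-0.0478,0.0641,0,0,0,-0.5,1],
    [-0.054,0.0833,0,0,0,-0.625,1],
    [-0.054,0.0833,0,0,0,-0.625,1],
  ],
)

```text
time_s: 24.05
ee_pos: [0.5718, -0.096, 0.0588]
ee_rot: [-3.141, -0.0, -2.893]
ft_force: [0.3, -1.4, -1.1]
grip_width: 0.0003
finger_force: 0.9
```

```bash
python3 - <<'E'
from h import *
o,th,r,t=rc(C1);print(o["time_s"],o["ee_pos"],o["ee_rot"],o["ft_force"],o["qpos"][5],th%360,r,t)
p=pip()
o=sensors.get_obs();w=imaging.grab_frame("wrist")["image"];s=imaging.grab_frame("scene")["image"];t=imaging.grab_frame("top")["image"]
a=np.zeros((600,800,3),np.uint8);a[:300,:400]=cv2.resize(w,(400,300));a[:300,400:]=cv2.resize(s[155:215,200:280],(400,300),interpolation=2);a[300:,:400]=cv2.resize(t[172:232,237:317],(400,300),interpolation=2)
cv2.imwrite("pics/v3.png",a[:,:,::-1])
E
```

```text
24.05 [ 0.57180973 -0.09600508  0.05879416] [-3.14114794e+00 -3.14340242e-05 -2.89294835e+00] [ 0.29356192 -1.42260223 -1.13341526] -2.117423438304581 329.24626934695505 0.04234468035694047 -0.0009000671011994525
wrist 0.61 [314. 235.] r 0.0325 deg from pointer 323.0
top 0.47 [281. 191.] r 0.033 deg from pointer 326.3
scene 0.71 [215. 315.] r 0.3409 deg from pointer 300.5
scene 0.65 [129. 307.] r 0.3742 deg from pointer 274.6
```

View pics/v3.png

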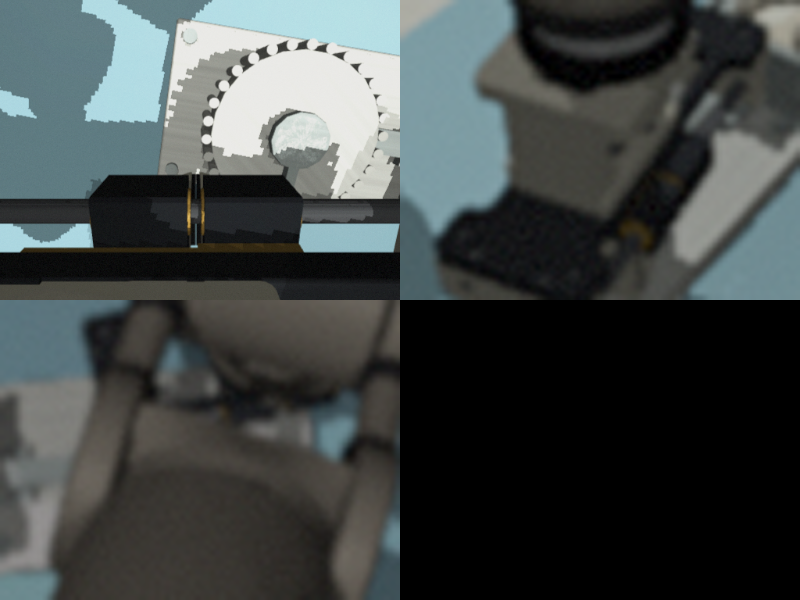

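Emit:
drive_tool(
  targets=[
    [-0.035,-0.035,0,0,0,0,1],
    [-0.035,-0.035,-0.1,0,0,0,1],
    [0,0.1,-0.25,0,0,0,1],
    [0,0.1,-0.25,0,0,0,1],
    [0,0.1,-0.25,0,0,0,1],
    [0,0.1,-0.25,0,0,0,1],
  ],
)

```text
time_s: 25.1
ee_pos: [0.562, -0.0563, 0.1592]
ee_rot: [-3.141, 0.001, -2.895]
ft_force: [-0.7, -0.7, 0.1]
grip_width: 0.0003
finger_force: 0.0
```

```bash
python3 - <<'E'
from h import *
o=sensors.get_obs();w=imaging.grab_frame("wrist");T=cam(w,o);print(o["time_s"],o["ee_pos"],o["ee_rot"],o["joint_vel"].round(3))
for n,z in(("pip",.076),("pointer_tip",.077),("collar_center",.06),("push_face",.052)):
    w["world_to_cam"]=T
    print(n,[(round(q["score"],2),np.round(np.array(q["centre"])*[512,384],1),atz(w,q["centre"],z).round(4)) for q in imaging.mark_of(w,n)[:2]])
print(proj(w,T,np.array([*C1,.076])))
save(w,"w4.png")
E
```

```text
25.1 [ 0.5619856  -0.05629212  0.1592041 ] [-3.14143518e+00  7.24637026e-04 -2.89537291e+00] [-0.019  0.037  0.007 -0.005 -0.004 -0.002]
pip [(0.94, array([224. , 175.7]), array([ 0.5495, -0.0769,  0.076 ])), (0.31, array([259.2, 139.9]), array([ 0.5204, -0.0599,  0.076 ]))]
pointer_tip [(0.89, array([256.4, 182.1]), array([ 0.5483, -0.0546,  0.077 ]))]
collar_center [(0.79, array([257.4, 140.9]), array([ 0.5232, -0.06  ,  0.06  ]))]
push_face [(0.7, array([423., 165.]), array([0.5116, 0.064 , 0.052 ])), (0.56, array([262.2, 140.2]), array([ 0.5228, -0.0563,  0.052 ]))]
[262.00966584 143.18444462]
```

View pics/w4.png

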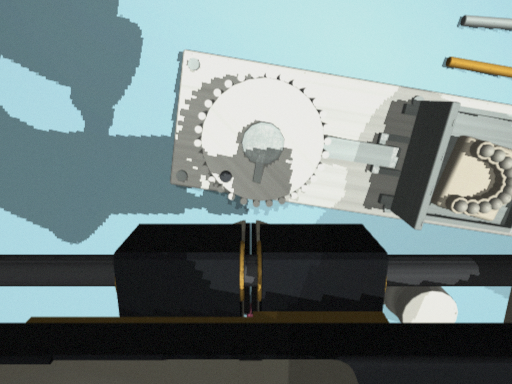

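Pip is at (226,176), pointer tip at (257,182), hub at (263,141): about 40° still to go. I go back into the same groove.

Emit:
drive_tool(
  targets=[
    [-0.035,-0.135,0,0,0,0,1],
    [-0.035,-0.135,0.1,0,0,0,1],
    [-0.035,-0.135,0.25,0,0,0,1],
    [-0.035,-0.135,0.25,0,0,0,1],
    [-0.01,-0.11,0.25,0,0,0,1],
    [0,-0.1,0.25,0,0,0,1],
    [0,-0.1,0.25,0,0,0,1],
  ],
)

```text
time_s: 26.05
ee_pos: [0.5721, -0.0956, 0.06]
ee_rot: [-3.141, 0.001, -2.896]
ft_force: [-0.1, -0.3, -0.1]
grip_width: 0.0004
finger_force: 0.2
```

Emit:
drive_tool(
  targets=[
    [-0.015,0.0135,0,0,0,-0.125,1],
    [-0.0281,0.0289,0,0,0,-0.25,1],
    [-0.0391,0.0459,0,0,0,-0.375,1],
    [-0.0478,0.0641,0,0,0,-0.5,1],
    [-0.054,0.0833,0,0,0,-0.625,1],
    [-0.054,0.0833,0,0,0,-0.625,1],
  ],
)

```text
time_s: 26.65
ee_pos: [0.586, -0.0576, 0.0604]
ee_rot: [-3.139, 0.001, -2.24]
ft_force: [2.3, -1.1, 0.5]
grip_width: 0.0003
finger_force: 0.8
```

Emit:
drive_tool(
  targets=[
    [-0.035,-0.035,0,0,0,0,1],
    [-0.035,-0.035,-0.1,0,0,0,1],
    [0,0.1,-0.25,0,0,0,1],
    [0,0.1,-0.25,0,0,0,1],
    [0,0.1,-0.25,0,0,0,1],
    [0,0.1,-0.25,0,0,0,1],
  ],
)

```text
time_s: 27.25
ee_pos: [0.5537, -0.0332, 0.1599]
ee_rot: [-3.14, 0.001, -2.244]
ft_force: [0.4, 0.2, 0.8]
grip_width: 0.0007
finger_force: 0.0
```

```bash
python3 - <<'E'
from h import *
o=sensors.get_obs();w=imaging.grab_frame("wrist");T=cam(w,o);print(o["time_s"],o["ee_pos"],o["ee_rot"],o["qpos"][5],o["joint_vel"].round(3))
for n,z in(("pip",.076),("pointer_tip",.077),("collar_center",.06),("push_face",.052)):
    w["world_to_cam"]=T
    print(n,[(round(q["score"],2),np.round(np.array(q["centre"])*[512,384],1),atz(w,q["centre"],z).round(4)) for q in imaging.mark_of(w,n)[:2]])
print(proj(w,T,np.array([*C1,.076])))
cv2.imwrite("pics/w5.png",cv2.resize(w["image"][60:260,130:397,::-1],(800,600),interpolation=2))
E
```

```text
27.25 [ 0.55374969 -0.03317873  0.15994089] [-3.13968984e+00  1.21181936e-03 -2.24387033e+00] -2.666741755819222 [-0.008  0.043  0.001 -0.003 -0.006 -0.009]
pip [(0.58, array([228.4, 174.3]), array([ 0.5544, -0.0561,  0.076 ])), (0.37, array([238.3, 175. ]), array([ 0.5495, -0.0516,  0.076 ]))]
pointer_tip []
collar_center []
push_face [(0.83, array([367.3, 246.8]), array([0.5105, 0.0615, 0.052 ]))]
[264.87133645 142.82675372]
```

View pics/w5.png

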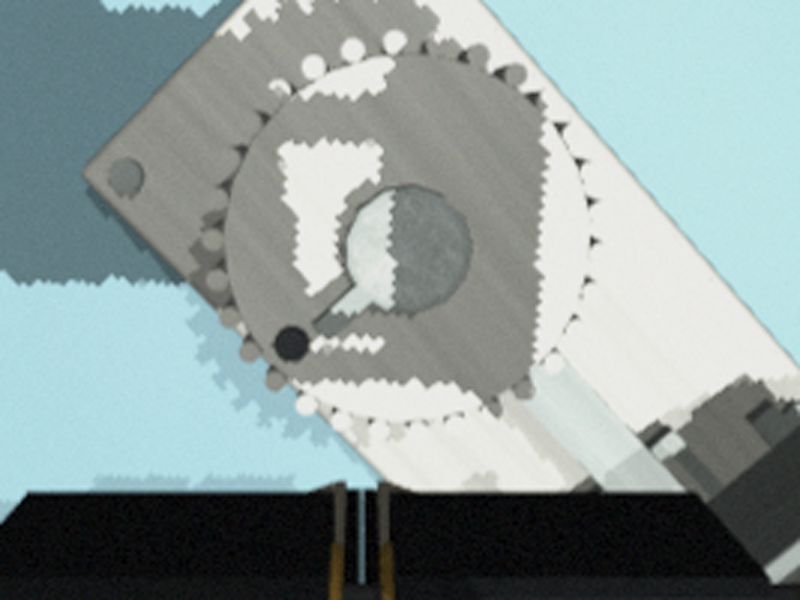

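Pip at crop (292,343) lies in line with the pointer tip (322,325), within about 2°, on its second arrival. Now to the carriage.

Emit:
drive_tool(
  targets=[
    [-0.058,0.17,0,0,0,1,1],
    [-0.058,0.17,0,0,0,1,1],
    [-0.058,0.17,0,0,0,1,1],
    [-0.058,0.17,0,0,0,1,1],
    [-0.058,0.17,0,0,0,1,1],
    [-0.058,0.17,0,0,0,1,1],
    [-0.058,0.17,0,0,0,1,1],
  ],
)

```text
time_s: 28.2
ee_pos: [0.5145, 0.0273, 0.1581]
ee_rot: [3.142, -0.001, 2.988]
ft_force: [0.3, -0.5, 0.1]
grip_width: -0.0
finger_force: 0.0
```

Emit:
drive_tool(
  targets=[
    [0,0,0,0,0,1,1],
    [0,0,0,0,0,1,1],
    [0,0,0,0,0,1,1],
    [0,0,0,0,0,1,1],
    [0,0,0,0,0,1,1],
    [0,0,0,0,0,1,1],
    [0,0,0,0,0,1,1],
  ],
)

```text
time_s: 28.9
ee_pos: [0.5145, 0.0272, 0.158]
ee_rot: [-3.14, -0.001, 1.94]
ft_force: [0.4, 1.1, -0.3]
grip_width: 0.0004
finger_force: 0.0
```

Emit:
drive_tool(
  targets=[
    [0,0,0,0,0,0.28,1],
    [0,0,0,0,0,0.28,1],
    [0,0,0,0,0,0.28,1],
    [0,0,0,0,0,0.28,1],
  ],
)

```text
time_s: 29.3
ee_pos: [0.5145, 0.0273, 0.1584]
ee_rot: [-3.141, -0.0, 1.657]
ft_force: [0.4, 0.1, -0.2]
grip_width: 0.0001
finger_force: 0.0
```

```bash
python3 - <<'E'
from h import *
o=sensors.get_obs();print(o["time_s"],o["ee_pos"],o["ee_rot"],np.degrees(o["ee_rot"][2]))
print(move_to([.5152,.0272,.062],np.radians(94.6)))
w=imaging.grab_frame("wrist");w["world_to_cam"]=cam(w,o)
for n,z in(("push_face",.052),):
    print(n,[(round(q["score"],2),np.round(np.array(q["centre"])*[512,384],1),atz(w,q["centre"],z).round(4)) for q in imaging.mark_of(w,n)[:2]])
E
```

```text
29.3 [0.51446558 0.02728837 0.15836143] [-3.14062281e+00 -2.30532016e-04  1.65742133e+00] 94.96324684206422
(array([-0.0004,  0.002 ,  0.2409]), array([-0.0009, -0.0002,  0.0061]))
push_face [(0.64, array([249.4, 146.1]), array([0.5113, 0.0629, 0.052 ]))]
```

Emit:
drive_tool(
  targets=[
    [0,0.001,0.12,0,0,0,1],
    [0,0.001,0.24,0,0,0,1],
    [0,0.001,0.24,0,0,0,1],
    [0.03,0.001,0.24,0,0,0,1],
    [0.05,0.001,0.24,0,0,0,1],
    [0.06,0.001,0.24,0,0,0,1],
    [0.07,0.001,0.24,0,0,0,1],
    [0.08,0.001,0.24,0,0,0,1],
  ],
)

```text
time_s: 30.2
ee_pos: [0.5131, 0.0596, 0.0643]
ee_rot: [3.139, 0.001, 1.654]
ft_force: [0.7, -3.0, 1.3]
grip_width: 0.0006
finger_force: 1.2
```

Emit:
drive_tool(
  targets=[
    [0.014,0,0,0,0,0,1],
    [0.028,0,0,0,0,0,1],
    [0.042,0,0,0,0,0,1],
    [0.056,0,0,0,0,0,1],
    [0.07,0,0,0,0,0,1],
    [0.084,0,0,0,0,0,1],
    [0.098,0,0,0,0,0,1],
    [0.11,0,0,0,0,0,1],
  ],
)

```text
time_s: 31.0
ee_pos: [0.5084, 0.1037, 0.0628]
ee_rot: [-3.141, -0.0, 1.654]
ft_force: [0.5, -1.6, 1.3]
grip_width: 0.0005
finger_force: 1.2
```

Emit:
drive_tool(
  targets=[
    [0.012,0,0,0,0,0,1],
    [0.024,0,0,0,0,0,1],
    [0.034,0,0,0,0,0,1],
    [0.04,0,0,0,0,0,1],
    [0.045,0,0,0,0,0,1],
    [0.048,0,0,0,0,0,1],
    [0.048,0,0,0,0,0,1],
  ],
)

```text
time_s: 31.7
ee_pos: [0.5069, 0.1203, 0.0629]
ee_rot: [-3.141, 0.003, 1.655]
ft_force: [0.4, -13.0, 2.0]
grip_width: 0.0005
finger_force: 6.5
```

Emit:
drive_tool(
  targets=[
    [0.004,0,0,0,0,0,1],
    [0.007,0,0,0,0,0,1],
    [0.007,0,0,0,0,0,1],
  ],
)

```text
time_s: 32.0
ee_pos: [0.5069, 0.1205, 0.0629]
ee_rot: [-3.14, 0.007, 1.655]
ft_force: [0.0, -26.5, 2.4]
grip_width: 0.0006
finger_force: 13.4
```

Hard stop reached (26 N, no further travel). I retreat, lift, and look.

Emit:
drive_tool(
  targets=[
    [-0.03,0,0,0,0,0,1],
    [-0.06,0,0,0,0,0,1],
    [-0.06,0,-0.12,0,0,0,1],
    [-0.06,0,-0.24,0,0,0,1],
    [-0.06,0,-0.34,0,0,0,1],
    [-0.06,0,-0.46,0,0,0,1],
    [-0.06,0,-0.5,0,0,0,1],
    [-0.06,0,-0.5,0,0,0,1],
  ],
)

```text
time_s: 32.8
ee_pos: [0.5098, 0.1014, 0.2657]
ee_rot: [3.136, -0.001, 1.654]
ft_force: [0.8, -0.3, -0.4]
grip_width: 0.0
finger_force: 0.0
```

```bash
python3 - <<'E'
from h import *
o=sensors.get_obs();w=imaging.grab_frame("wrist");w["world_to_cam"]=T=cam(w,o);print(o["time_s"],o["ee_pos"],o["joint_vel"].round(2))
for n,z in(("push_face",.052),("tray",.03),("pip",.076),("pointer_tip",.077)):
    print(n,[(round(q["score"],2),np.round(np.array(q["centre"])*[512,384],1),atz(w,q["centre"],z).round(4)) for q in imaging.mark_of(w,n)[:2]])
s=imaging.grab_frame("scene")["image"]
a=np.zeros((600,800,3),np.uint8);a[:384,:512]=w["image"];a[384:,:400]=cv2.resize(s[110:218,200:400],(400,216),interpolation=2)
cv2.imwrite("pics/v6.png",a[:,:,::-1])
E
```

```text
32.8 [0.50980767 0.10141225 0.26574555] [-0.    0.05  0.08 -0.   -0.05  0.  ]
push_face [(0.57, array([247. , 136.8]), array([0.5059, 0.1316, 0.052 ]))]
tray []
pip []
pointer_tip []
```

View pics/v6.png

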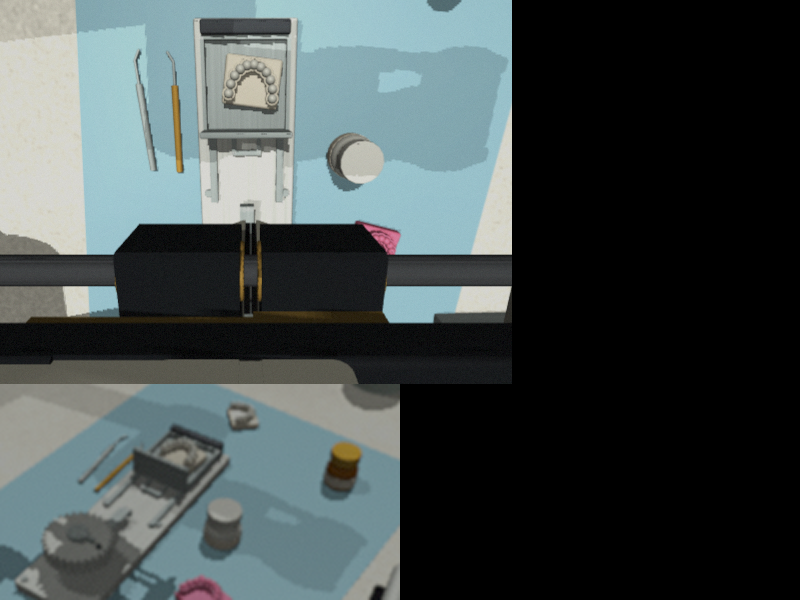

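The carriage tray meets the end block (250,27), the cast (253,80) lies in the tray, and the pip (98,545) stands at the pointer. The robot is clear of everything.

```bash
python3 -c "
from bench import env
print(env.job_done())"
```

```text
the job is handed in; nothing more can be done
None
```

I turned the collar until its pip reached the pointer for the second time (about 2° short by my camera measurement), pushed the carriage to its hard stop with the cast still in its tray, and handed the job in after about 33 s of the 72 s allowed.

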